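# Pin the gauge arm across a sloped sanding jig and gauge the strip

## Task

Swing the blue gauge arm across the sloped sanding jig until its eye lines up between the two lugs of the clevis, then thread the yellow-handled pin from its stand down through all three holes until it is fully home, and let go of it. With the arm pinned, gently press the red button of the sprung gauge until its foot rests on the orange strip, hold it there for about a second, and let it spring back. Do not disturb the jar, the roll of tape or the dropper bottle.

Things in the scene. Friction and masses are not known exactly. Their poses are not given: they have to be found in the camera images.
- jig: Fixed plywood jig, 130 x 206 mm, with a board sloping up at 25 degrees from its front (robot side). Origin under its middle on the worktop; x from its low front edge to its high back edge, y to the left, z up. The board's top is 52 mm above the worktop at its centre (25 mm at the low edge, 79 mm at the high edge).
- clevis: Fixed aluminium fork at the board's right end: two lugs 34 x 34 x 8 mm with 11 mm holes, joined by a wall on their -y side. Origin: hole centre on the upper lug's top face. z: hole axis, out of the board, tilted 25 degrees from vertical towards the jig's front; x up the slope; y left across the jig. Along -z: upper lug 0-8 mm, gap 8-20, lower lug 20-28, board at 44.
- gauge_arm (a joint): Swing of the blue gauge arm (rad) in the slope's plane about a pivot at the board's left end, 150 mm from the clevis axis at clevis +y. 0 = eye lined up with the clevis holes; positive = swung up the slope, away from the front; range -0.12 to 1.0, with no stop at 0. Stiff (0.07 N m), stays where it is left; a tapered pin nose shifts it a few mm.
- gauge_eye (a point): Centre of the 11 mm hole in the steel eye at the arm's free end, on the arm's top face. The eye is 26 mm square and 10 mm thick and passes through the clevis gap with 1 mm to spare on each side. Lined up, it lies 9 mm below the clevis origin along the hole axis.
- post_top (a point): Centre of the top of the black grip post on the arm, 112 mm from the pivot (38 mm from the eye). The post is 12 mm in diameter, stands 36 mm above the arm's top face and is square to the slope (parallel to clevis z). For swinging the arm.
- gauge_foot (a joint): Travel of the sprung gauge spindle on the arm (70 mm from the pivot) towards the board, m. 0 = up, range 0 to 0.012 (hard stop). Return spring 1.6 N at 0, rising 0.2 N per mm. With the arm lined up the foot (14 mm disc) meets the strip at about 0.007; from there the foot itself gives, adding 1.2 N per mm, up to the stop. Springs back up when let go.
- foot_button (a point): Centre of the top of the red button (20 mm diameter) on the gauge spindle; it is pressed along clevis -z. Spring up, its top lies 26 mm above the arm's top face, 17 mm higher along clevis z than the clevis origin.
- strip: Loose orange plastic strip, 22 x 90 x 14 mm (14 mm thick), lying on the sloped board in a shallow aluminium nest under the place of the gauge foot. Its body frame is parallel to the jig's frame; origin at the centre of its underside.
- pin: Loose clevis pin, standing upright in its stand. Origin at the centre of its tip, z along the pin to its handle. Steel shank 9 mm in diameter and 38 mm long, of which the first 8 mm taper to 4.4 mm; then a flange 18 mm in diameter and 3 mm thick; then a yellow handle 14 mm in diameter and 36 mm long; 77 mm overall, about 40 g.
- pin_shoulder (a point): Point on the pin's axis at the underside of its flange, 38 mm from the tip. Pin fully home: this point is at the clevis origin, the flange lying on the upper lug.
- pin_stand: Fixed dark wooden block, 50 x 50 x 40 mm, with an upright 12.5 mm hole in which the pin hangs by its flange. Origin at the centre of its underside.
- jar: Small paint jar with a brown cap, 35 mm in diameter, 41 mm high, standing on the worktop just beyond the clevis; bystander. Origin at the centre of its underside.
- tape_roll: Roll of masking tape lying flat, 100 mm across, 25 mm high; bystander. Origin at the centre of its underside.
- dropper: Dropper bottle, red with a black cap, 26 mm in diameter, 84 mm high, standing; bystander. Origin at the centre of its underside.
Mind the look-alikes: they are no part of the job. Leave any green or pink look-alike of the pin alone. What is shaped like the strip but purple is not meant.

How it is judged:
By the outcome, as a careful person would: the job done as asked, in the order asked, and still so for the second after the job is handed in, with the robot touching nothing.
It also fails if it takes over 70 s, if anything falls off the work surface, if the arm or the gripper's body presses on something with over 40 N, if the wrist force passes 120 N, or if a joint passes its speed limit or range.

## Robot

A 6-joint arm with a two-finger parallel gripper is mounted at the origin on the work surface; the furniture and walls round the work are solid. World frame = base frame: x ahead of the robot, y to its left, z up, the work surface at z = 0. Lengths are in m, angles in degrees, forces in N, time in s.
With the tool pointing down it reaches from about 0.275 to 0.975 m from the base axis. Payload 8.4 kg.
Tool frame: the origin (TCP) lies on the front face of the gripper's body, between the roots of the fingers; the fingertips stand 88 mm ahead of it and the grasp point (between the pads) lies 69 mm ahead of it; z points along the fingers, y is the line along which they close (so a half turn about z gives the same grasp; the last joint's range is limited). The gripper opens to 92 mm and grips with 3 to 60 N. Pads are 20 mm wide; open, the fingers measure 128 mm over their backs; the gripper's body (75 mm by 189 mm) begins 69 mm behind the grasp point.
Start: joints at [64.32, 20.225, 93.587, -0, 66.188, -0.138], TCP at [0.269, 0.564, 0.303] pointing down, gripper open.
Joint ranges: [-150.9, 150.9], [-52.94, 120.26], [3.33, 152.33], [-74.26, 254.26], [0, 154.13], [-172.89, 172.89]. Speed limits (degrees/s): [127.2, 127.2, 159.86, 180, 180, 180].

## Interface

Orientations are given as a 3x3 rotation matrix whose columns are the frame's x, y, z axes.
In Python, from workcell import env, cams gives the robot as it stands. Calls block until the motion is done:
- env.reach(position, orientation): joint-space move of the TCP to a pose.
- env.servo_line(position, v=0.15, rotation=None): straight line of the TCP; rotation=None keeps the orientation; v is the mean speed in m/s.
- env.goto_joints(angles): joint-space move.
- env.move_gripper(opening, effort=None): opening from 0.0 (shut) to 1.0 (fully open); effort is the grip in N (None keeps the last); returns when the fingers have stopped.
- env.dwell(seconds).
- env.ik(position, orientation): joint angles nearest the present ones, or None.
- env.observe(): the state.
- cams.get_image(name): name is "scene" or "side" or "wrist"; returns a dict with "color" (420x560x3 uint8, red, green, blue), "fovy" (degrees; the focal length in pixels is half the picture's height over the tangent of half this angle, whatever the lens; pixels are square), "cx", "cy" (the principal point, pixels), "k1" (the pictures are not rectified: a ray, as slopes to the right and down, at radius r is drawn at 1 + k1 r^2 times it, then the intrinsics apply), "R" (3x3) and "t" (3): a world point X has camera coordinates R X + t. Camera axes: x right, y down, z forward; pixel columns grow to the right and rows downward; lengths in m; the calibration is good to about 2 mm. A picture is of the moment at which its call begins. There is no depth.
A pose or a line that the arm cannot do raises env.MotionError and nothing moves.
- env.sign_off(): hands the job in; it is judged then, once.
The state is a dict: "time_s": time; "qpos": joint angles; "qvel": joint speeds; "joint_efforts": joint torques, N m; "position": TCP position; "ee_rot": TCP orientation; "force": force on the tool from outside, world axes, zero at the start; "torque": the same for the moment, N m; "grip_width": opening from 0.0 (shut) to 1.0 (fully open); "gripper_force": force on a finger pad.
Only numpy, scipy, OpenCV 4.12 (cv2) and the standard library are available. Lean on these libraries where they do the work, as an engineer would, in place of code of your own. Each camera call takes 0.05 s, during which the arm holds its last target. There are 200 camera calls.

## Working session

There is one attempt and no reset: what is moved stays moved. The work goes in short steps, each a Python script; the robot and the scene stay as the last script left them, time stands still between calls to the robot, and variables do not carry over. Pictures are saved under pics/ and viewed, at most 10 in all, crops included, and the job is handed in when it is done.

```bash
ls; mkdir -p pics; python3 - <<'E'
from workcell import env, cams
import cv2
for n in ["scene","side","wrist"]:
    d=cams.get_image(n); cv2.imwrite(f"pics/{n}0.png",d["color"][:,:,::-1])
    print(n,d["fovy"],d["cx"],d["cy"],d["k1"],d["R"],d["t"])
print(env.observe())
E
```

```text
pics
scene 52.62960732625391 282.60560512722134 200.20563488838766 0.022102496452405532 [[ 0.77519751 -0.63161299 -0.01156967]
 [-0.28958834 -0.33902433 -0.89509837]
 [ 0.56143336  0.69722847 -0.44571857]] [-0.39480907  0.20931084  0.70057534]
side 49.65686443085213 284.6858331001431 204.98689988840934 -0.0279506697809824 [[-0.96396947 -0.26589998  0.00774982]
 [-0.09434225  0.31448994 -0.94456107]
 [ 0.24872153 -0.91125917 -0.3282443 ]] [0.4501762  0.1674743  0.84394327]
wrist 67.80015729489557 285.9872956784509 207.80993442289545 -0.05511798446621224 [[ 0.42996656  0.90284359 -0.00148485]
 [ 0.87085123 -0.41429559  0.26453221]
 [ 0.23821605 -0.11503309 -0.96437571]] [-0.6239534  -0.03112867  0.38941224]
{'time_s': 0.15, 'qpos': array([ 6.43187504e+01,  2.02544052e+01,  9.36173204e+01, -9.62086477e-04,
        6.61883275e+01, -1.37818864e-01]), 'qvel': array([ 0.09483034, -0.10645232, -0.23655646, -0.10430782,  0.09611859,
        0.00553666]), 'joint_efforts': array([ 5.23627859e-04, -5.94209361e+01, -3.34472930e+01,  6.99343812e-02,
        2.03489140e-02, -6.12604094e-05]), 'position': array([0.26938573, 0.56366297, 0.30213953]), 'ee_rot': array([[-9.02261623e-01,  4.31188787e-01, -4.40374782e-04],
       [ 4.31189012e-01,  9.02261121e-01, -9.51246843e-04],
       [-1.28339277e-05, -1.04815829e-03, -9.99999451e-01]]), 'force': array([-0.46395233,  0.72242742, -0.40448309]), 'torque': array([ 0.00536102, -0.0259861 ,  0.05164496]), 'gripper_force': 0.0, 'grip_width': 1.0027631962305807}
```

View pics/scene0.png

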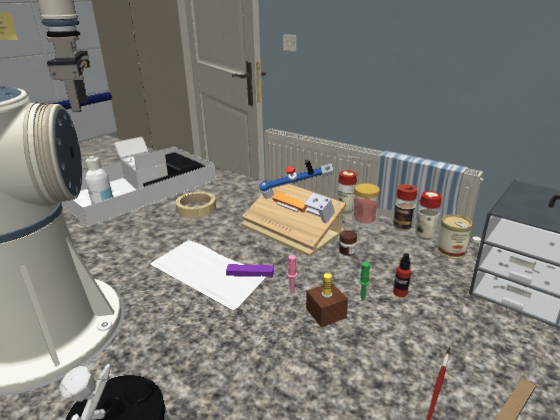

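View pics/side0.png

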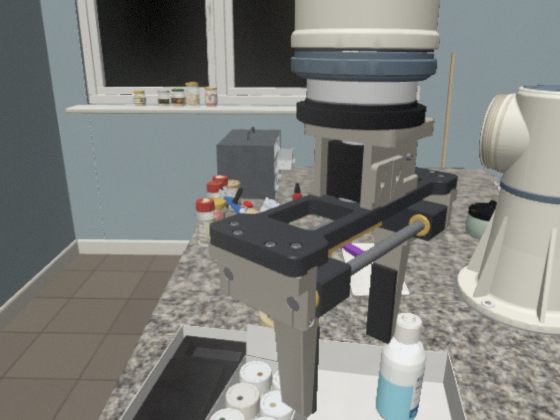

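The scene view shows the stand at about (327,303) with the yellow handle at (327,283). The clevis is at about (320,207), and the arm is swung up with its eye at about (327,168). The gripper blocks the side view. I'll get rough positions from rays, then look with the wrist camera.

```bash
cat > h.py <<'E'
import numpy as np, cv2
from workcell import env, cams
def ray(d,u,v):
    f=d["color"].shape[0]/2/np.tan(np.radians(d["fovy"]/2))
    K=np.array([[f,0,d["cx"]],[0,f,d["cy"]],[0,0,1]])
    p=cv2.undistortPoints(np.array([[[u,v]]],float),K,np.array([d["k1"],0,0,0,0],float),None,None)[0,0]
    w=d["R"].T@np.array([p[0],p[1],1]); return -d["R"].T@d["t"], w/np.linalg.norm(w)
def onplane(d,u,v,p0,n=(0,0,1)):
    o,w=ray(d,u,v); n=np.array(n,float); return o+w*(n@(np.array(p0)-o))/(n@w)
def onz(d,u,v,z): return onplane(d,u,v,(0,0,z))
def proj(d,X):
    f=d["color"].shape[0]/2/np.tan(np.radians(d["fovy"]/2))
    K=np.array([[f,0,d["cx"]],[0,f,d["cy"]],[0,0,1]])
    return cv2.projectPoints(np.array([X],float),cv2.Rodrigues(d["R"])[0],d["t"],K,np.array([d["k1"],0,0,0,0],float))[0][0,0]
def tri(obs):
    A=np.zeros((3,3));b=np.zeros(3)
    for d,u,v in obs:
        o,w=ray(d,u,v);P=np.eye(3)-np.outer(w,w);A+=P;b+=P@o
    return np.linalg.solve(A,b)
def blob(d,lo,hi,box=None,min_area=8):
    hsv=cv2.cvtColor(d["color"],cv2.COLOR_RGB2HSV); m=cv2.inRange(hsv,np.array(lo),np.array(hi))
    if box: 
        k=np.zeros_like(m);x0,y0,x1,y1=box;k[y0:y1,x0:x1]=255;m&=k
    n,l,s,c=cv2.connectedComponentsWithStats(m)
    return [(s[i,4],*np.round(c[i],2),*s[i,:4]) for i in range(1,n) if s[i,4]>=min_area]
def save(d,n,box=None,k=1):
    im=d["color"][:,:,::-1]
    if box: im=im[box[1]:box[3],box[0]:box[2]]
    cv2.imwrite("pics/"+n,cv2.resize(im,None,fx=k,fy=k,interpolation=cv2.INTER_CUBIC))
E
python3 - <<'E'
from h import *
np.set_printoptions(precision=4,suppress=True)
d=cams.get_image("scene")
for n,u,v,z in [("pin top",327,274,.079),("stand",327,292,.04),("clevis",323,203,.085),("eye",328,168,.12),("jar",348,232,.041),("tape",196,203,.0125),("dropper",402,292,0),("jigfrontleft",243,229,.02),("jigfrontright",318,248,.02),("pinkpin",292,258,.075),("green",365,265,.075),("bigjars",347,172,.1),("purple",250,270,.01)]:
    print(n,onz(d,u,v,z))
w=cams.get_image("wrist");o=env.observe();E=o["ee_rot"]
print("cam in tool",E.T@(-w["R"].T@w["t"]-o["position"]),(w["R"]@E))
save(d,"z.png",(230,140,430,340),3)
E
```

```text
pin top [ 0.3823 -0.2715  0.079 ]
stand [ 0.3855 -0.2702  0.04  ]
clevis [ 0.5469 -0.0918  0.085 ]
eye [ 0.6325 -0.0184  0.12  ]
jar [ 0.555  -0.1597  0.041 ]
tape [0.4047 0.2179 0.0125]
dropper [ 0.5258 -0.3221  0.    ]
jigfrontleft [0.4147 0.0224 0.02  ]
jigfrontright [ 0.4884 -0.1406  0.02  ]
pinkpin [ 0.3722 -0.1955  0.075 ]
green [ 0.4532 -0.2908  0.075 ]
bigjars [ 0.6841 -0.0316  0.1   ]
purple [ 0.3457 -0.1014  0.01  ]
cam in tool [ 0.0739 -0.0004 -0.0807] [[ 0.0014  1.      0.0004]
 [-0.9644  0.0014 -0.2645]
 [-0.2645 -0.      0.9644]]
```

View pics/z.png

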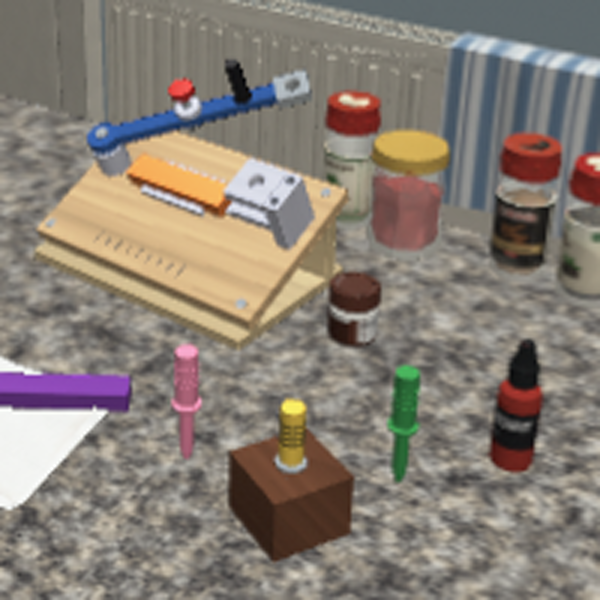

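The crop shows the jig with its clevis hole, the strip, the button, the post and the eye, the pin in its stand, and the green and pink decoys. Jig yaw is about 24°. Next I'll take wrist views square to the slope, then one over the stand.

```bash
cat >> h.py <<'E'
np.set_printoptions(precision=4,suppress=True)
CT=np.array([.0739,-.0004,-.0807]); CZ=np.array([-.2645,0,.9644])
def frame(yaw,tilt=25):
    c,s=np.cos(np.radians(yaw)),np.sin(np.radians(yaw)); xj=np.array([c,s,0]);z=np.array([0,0,1.]);t=np.radians(tilt)
    yc=np.array([-s,c,0]); xc=np.cos(t)*xj+np.sin(t)*z; zc=-np.sin(t)*xj+np.cos(t)*z
    return np.column_stack([xc,yc,zc])      # clevis axes
def tool(F,a=0,sgn=1):   # tool along -z_c, closing along arm tangent at swing a
    y=sgn*(np.cos(a)*F[:,0]+np.sin(a)*F[:,1]); z=-F[:,2]; return np.column_stack([np.cross(y,z),y,z])
def viewpose(aim,R,s): return np.array(aim)-R@(CT+CZ*s)
E
python3 - <<'E'
from h import *
F=frame(24); V=np.array([[1,0,0],[0,-1,0],[0,0,-1.]])
for sg in (1,-1):
    R=tool(F,0,sg)
    for nm,p in [("clev",[.547,-.092,.2]),("view",viewpose([.56,-.05,.09],R,.3))]:
        print(sg,nm,p,env.ik(p,R))
# tool-down views of the stand
Rd=tool(frame(24,0),0,1)
print(env.ik(viewpose([.383,-.27,.05],Rd,.25),Rd))
E
```

```text
1 clev [0.547, -0.092, 0.2] [-17.5901  16.2286 119.2753  34.3983  29.7732 -69.5351]
1 view [ 0.4776 -0.0807  0.2792] [-19.0798   2.7296 123.03    27.4765  38.7284 -62.3639]
-1 clev [0.547, -0.092, 0.2] [-17.5901  16.2286 119.2753  34.3983  29.7732 110.4649]
-1 view [ 0.4813 -0.091   0.2789] [-20.2883   3.4306 122.3234  27.8414  39.1885 116.2587]
[-35.8017  13.8404 116.3892  -0.      49.7703 -59.8017]
```

```bash
python3 - <<'E'
from h import *
import pickle
F=frame(24); R=tool(F); D={}
env.reach(viewpose([.545,-.06,.09],R,.30),R); D["a"]=cams.get_image("wrist"); D["side"]=cams.get_image("side")
R2=tool(F,0.3); env.reach(viewpose([.555,-.05,.09],R,.24)+F[:,1]*-.06,R); D["b"]=cams.get_image("wrist")
D["scene"]=cams.get_image("scene")
pickle.dump(D,open("v1.pkl","wb"))
im=np.vstack([D["a"]["color"],D["b"]["color"]])[:,:,::-1]
cv2.imwrite("pics/ab.png",cv2.resize(im,(400,600)))
cv2.imwrite("pics/a.png",D["a"]["color"][:,:,::-1]);cv2.imwrite("pics/b.png",D["b"]["color"][:,:,::-1])
print(env.observe()["time_s"])
E
```

```text
3.3333
```

View pics/a.png

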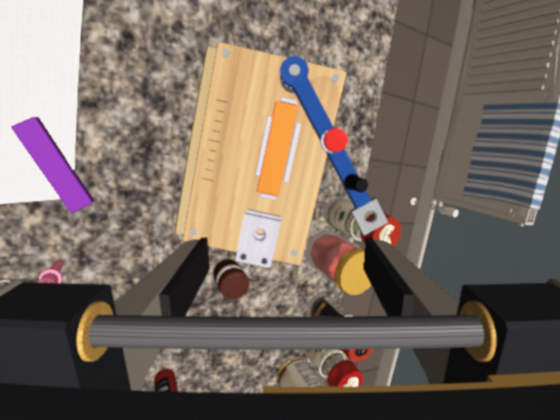

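View pics/b.png

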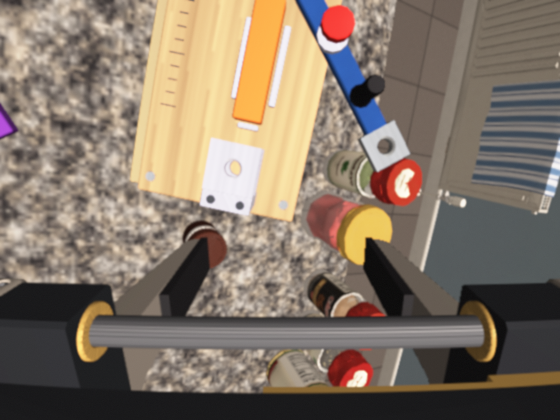

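Picture a: clevis hole (260,232), pivot (294,70), button (335,140), post top (355,183), eye hole (370,217). Picture b: clevis hole (234,168), eye hole (386,146), button (338,23), post top (376,84). Jars stand just beyond the eye. Now I'll triangulate.

```bash
python3 - <<'E'
from h import *
import pickle
D=pickle.load(open("v1.pkl","rb"));a,b,sc,sd=D["a"],D["b"],D["scene"],D["side"]
T={}
for n,p,q in [("clev",(260,232),(234,168)),("eye",(370,217),(386,146)),("button",(335,140),(338,23)),("post",(353,183),(375,84)),
  ("scrL",(192,231),(151,176)),("scrR",(293,253),(283,205)),("bigjarRed",(384,235),(404,181)),("bigjarY",(356,270),(366,234)),("jar",(233,280),(209,246))]:
    T[n]=tri([(a,*p),(b,*q)]);print(n,T[n], proj(sc,T[n])-0)
print(blob(a,(0,150,120),(6,255,255),(300,110,370,170)),blob(b,(0,150,120),(6,255,255),(300,0,370,60)))
for d,box in((a,(235,205,285,270)),(b,(205,135,265,215))):
    print(blob(d,(8,40,80),(30,255,255),box))
    save(d,"c%d.png"%box[0],box,6)
c0,c1=cv2.imread("pics/c235.png"),cv2.imread("pics/c205.png")
h=max(c0.shape[0],c1.shape[0]);pad=lambda c:np.vstack([c,np.zeros((h-c.shape[0],c.shape[1],3),np.uint8)])
cv2.imwrite("pics/cc.png",np.hstack([pad(c0),pad(c1)]))
E
```

```text
clev [ 0.5304 -0.0902  0.0866] [316.8702 204.3432]
eye [ 0.6108 -0.0377  0.131 ] [327.3367 168.2825]
button [0.5429 0.011  0.1301] [290.4427 169.9177]
post [ 0.567  -0.0163  0.1481] [306.6513 163.2479]
scrL [ 0.4861 -0.1229  0.0214] [311.3305 244.2255]
scrR [ 0.5845 -0.1047  0.0717] [339.4623 205.4189]
bigjarRed [ 0.6562 -0.05    0.1141] [344.8897 171.724 ]
bigjarY [ 0.6764 -0.1038  0.0762] [367.359  191.6629]
jar [ 0.5574 -0.1717  0.0116] [352.2104 245.9966]
[(np.int32(396), np.float64(335.71), np.float64(139.45), np.int32(325), np.int32(128), np.int32(23), np.int32(23))] [(np.int32(889), np.float64(337.84), np.float64(22.59), np.int32(322), np.int32(5), np.int32(32), np.int32(36))]
[(np.int32(1138), np.float64(264.51), np.float64(230.66), np.int32(235), np.int32(205), np.int32(50), np.int32(65)), (np.int32(35), np.float64(259.71), np.float64(231.23), np.int32(256), np.int32(229), np.int32(8), np.int32(6)), (np.int32(52), np.float64(239.56), np.float64(266.27), np.int32(235), np.int32(262), np.int32(11), np.int32(8))]
[(np.int32(1036), np.float64(247.29), np.float64(164.31), np.int32(205), np.int32(135), np.int32(60), np.int32(80)), (np.int32(117), np.float64(235.15), np.float64(167.5), np.int32(230), np.int32(161), np.int32(11), np.int32(14)), (np.int32(16), np.float64(207.56), np.float64(213.19), np.int32(205), np.int32(212), np.int32(7), np.int32(3)), (np.int32(12), np.float64(224.5), np.float64(213.5), np.int32(222), np.int32(213), np.int32(6), np.int32(2))]
```

View pics/cc.png

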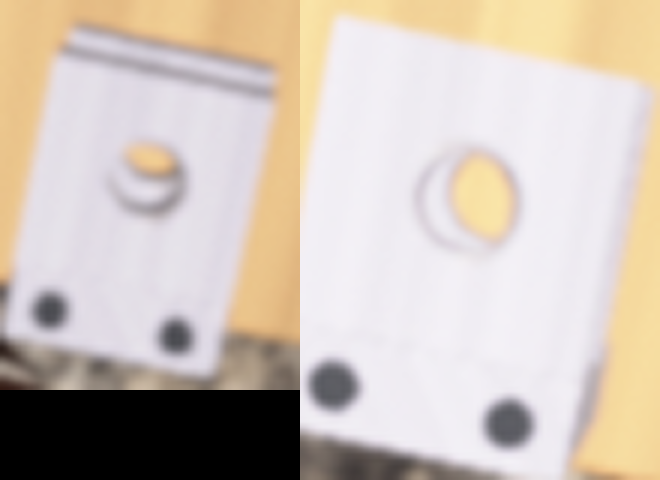

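Hole rim: a (259.5,234.7), b (233,168.3). The bolts and screws give a jig yaw of about 12°. I'll take closer views of the clevis from both half-turn orientations, which cancels calibration offsets, plus one of the pivot.

```bash
python3 - <<'E'
from h import *
import pickle
D=pickle.load(open("v1.pkl","rb"));a,b=D["a"],D["b"]
c=tri([(a,259.5,234.7),(b,233,168.3)]);print("clev",c)
b1=tri([(a,243.3,256.7),(b,210.5,199.2)]);b2=tri([(a,264.2,261),(b,239.8,205.5)]);v=b2-b1;print("bolts",np.degrees(np.arctan2(v[1],v[0])))
F=frame(12)
pv=onplane(a,294,70,c-.007*F[:,2],F[:,2]); w=pv-c;print("pivot",pv,np.linalg.norm(w),np.degrees(np.arctan2(-w[0],w[1])))
ims=[]
for sg in(1,-1):
    R=tool(F,0,sg); p=viewpose(c,R,.225)
    env.reach(p,R); d=cams.get_image("wrist"); D["c%d"%sg]=d; u,v=np.round(proj(d,c)).astype(int);print(u,v)
    ims.append(cv2.resize(d["color"][v-42:v+42,u-40:u+40,::-1],None,fx=5,fy=5,interpolation=cv2.INTER_CUBIC))
    D["o%d"%sg]=(u-40,v-42)
pickle.dump(D,open("v1.pkl","wb")); cv2.imwrite("pics/d.png",np.hstack(ims));print(env.observe()["time_s"])
E
```

```text
clev [ 0.5267 -0.0907  0.0959]
bolts 9.557178909578477
pivot [0.5013 0.0566 0.0909] 0.14958794750627577 9.776482626703192
286 209
285 209
6.5
```

View pics/d.png

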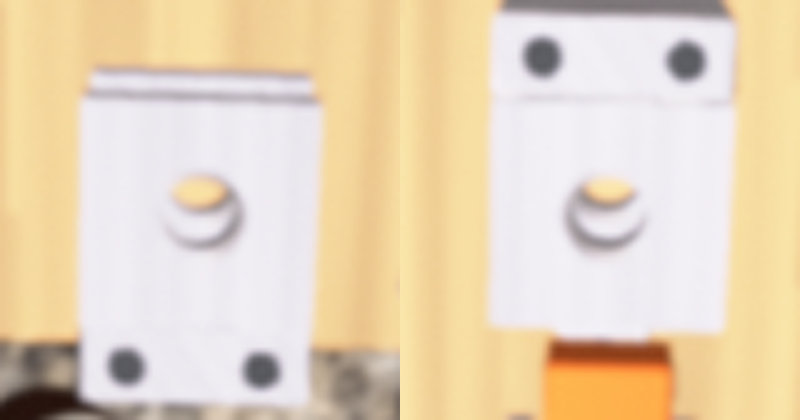

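Rim centres in the crops are about (201.5,211) in the first half and (205,211) in the second. The bolt lines tilt by about 1.9°, so yaw is about 10.1°.

```bash
python3 - <<'E'
from h import *
import pickle
D=pickle.load(open("v1.pkl","rb"));a=D["a"]
obs=[]
for sg,x,y in((1,201.5,211),(-1,205,211)):
    o=D["o%d"%sg];obs.append((D["c%d"%sg],o[0]+(x+.5)/5-.5,o[1]+(y+.5)/5-.5))
c=tri(obs);print("clev",c,[proj(d,c)-(u,v) for d,u,v in obs],"scene",proj(D["scene"],c),"a",proj(a,c),"b",proj(D["b"],c))
F=frame(10)
for h in(-.009,-.005,0):
    pv=onplane(a,294,70,c+h*F[:,2],F[:,2]); w=pv-c;print("pivot",np.linalg.norm(w),np.degrees(np.arctan2(-w[0],w[1])),F.T@w)
# arm angle from button (top +17) and eye hole (-9)
P=c+.150*F[:,1]
for n,h,ob in(("btn",.017,[(a,335.7,139.45),(D["b"],337.84,22.6)]),("post",.027,[(a,353,183),(D["b"],375,84)]),("eye",-.009,[(a,370,217),(D["b"],386,146)])):
    for d,u,v in ob:
        w=F.T@(onplane(d,u,v,c+h*F[:,2],F[:,2])-P);print(n,np.arctan2(w[0],-w[1]),np.hypot(w[0],w[1]))
E
```

```text
clev [ 0.5271 -0.0906  0.0942] [array([-0.0107, -0.    ]), array([-0.0108, -0.    ])] scene [315.9341 201.6719] a [259.2058 234.1593] b [232.8203 168.0823]
pivot 0.15133252831223798 9.013751443528035 [-0.0013  0.1511 -0.009 ]
pivot 0.1500994168231663 9.620592303711366 [-0.0012  0.15   -0.005 ]
pivot 0.14870548942830372 10.39127477879346 [-0.0011  0.1487  0.    ]
btn 0.7204941363639065 0.06926952793275629
btn 0.7216457841775483 0.0689457118139381
post 0.6722056078810417 0.10708224846711398
post 0.721598287656824 0.1111387677268793
eye 0.7232265796565552 0.1505152980111719
eye 0.7284863105855801 0.15007034668590388
```

Arm angle is 0.722 rad, yaw about 9.8°, and the geometry agrees (150 mm to the pivot, 69 mm to the button). Now I'll grip the post and swing the arm.

```bash
cat >> h.py <<'E'
C=np.array([.5271,-.0906,.0942]); F=frame(9.8); PV=C+.150*F[:,1]
def armpt(r,a,h): return PV+r*(-np.cos(a)*F[:,1]+np.sin(a)*F[:,0])+h*F[:,2]
def st(): 
    o=env.observe(); print("t",round(o["time_s"],2),"F",F.T@o["force"],"gw",round(o["grip_width"],4),"gf",round(float(o["gripper_force"]),2))
    return o
def gp(p,R): return np.array(p)-R[:,2]*.069    # TCP for grasp point p
E
python3 - <<'E'
from h import *
import pickle
D=pickle.load(open("v1.pkl","rb"))
print("radiator",onz(D["a"],455,210,.0),onz(D["a"],455,210,.2))
A=.722
for sg in(1,-1):
    print(sg,[np.round(env.ik(gp(armpt(.112,x,.015),tool(F,x,sg)),tool(F,x,sg)),1) for x in(A,0)])
sg=-1
R=tool(F,A,sg)
env.move_gripper(.5,8)
env.reach(gp(armpt(.112,A,.08),R),R)
env.servo_line(gp(armpt(.112,A,.015),R),v=.1); st()
env.move_gripper(0,8); st()
for x in np.linspace(A,0,7)[1:]:
    R=tool(F,x,sg); env.servo_line(gp(armpt(.112,x,.015),R),v=.1,rotation=R)
o=st(); print(o["position"]-gp(armpt(.112,0,.015),R))
env.move_gripper(.4); env.servo_line(gp(armpt(.112,0,.08),R),v=.15)
p=viewpose(C+.02*F[:,1],R,.23); env.reach(p,R)
d=cams.get_image("wrist"); save(d,"e.png",(130,60,430,285),2.6); st()
pickle.dump(d,open("v2.pkl","wb"))
E
```

```text
radiator [0.917  0.0301 0.    ] [ 0.6244 -0.0079  0.2   ]
1 [array([ -5.4,  13.9, 122.4,  18.5,  20.4, -72.7]), array([-12.2,  13.3, 129.8,  34.5,  16.2, -53.5])]
-1 [array([ -5.4,  13.9, 122.4,  18.5,  20.4, 107.3]), array([-12.2,  13.3, 129.8,  34.5,  16.2, 126.5])]
t 8.57 F [-0.3993  0.514   0.2125] gw 0.501 gf 0.0
t 9.15 F [-0.5147 -0.5699  2.645 ] gw 0.1502 gf 7.91
t 10.85 F [-1.5612 -4.7927  3.5934] gw 0.1443 gf 8.83
[ 0.0001 -0.0004  0.0001]
t 12.25 F [-0.6068  0.1765  0.8207] gw 0.4023 gf 0.0
```

View pics/e.png

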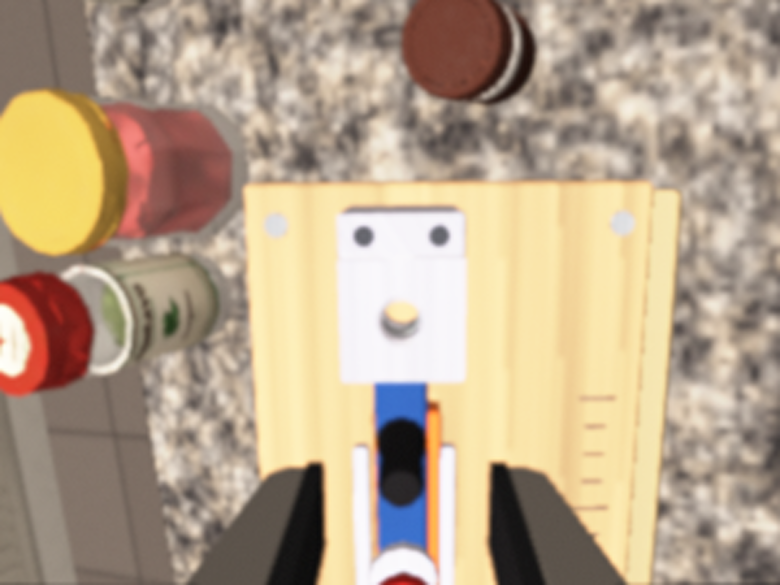

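The arm lies centred in the fork: hole at (401,318) in the crop, arm centreline at column 401. Now I'll look at the pin from both half turns.

```bash
python3 - <<'E'
from h import *
import pickle
G=frame(9.8,0); aim=np.array([.382,-.271,.065]); obs=[];ims=[]
for sg in(-1,1):
    R=tool(G,0,sg); env.reach(viewpose(aim,R,.24),R); d=cams.get_image("wrist")
    u,v=np.round(proj(d,aim)).astype(int); box=(u-60,v-70,u+60,v+70)
    B=max(blob(d,(20,120,100),(33,255,255),box)); print(B); obs.append((d,B[1],B[2]))
    B2=d["color"][box[1]:box[3],box[0]:box[2],::-1]; ims.append(cv2.resize(B2,None,fx=3.3,fy=3.3))
cv2.imwrite("pics/f.png",np.hstack(ims)); p=tri(obs);print("pin",p); sc=cams.get_image("scene");print(proj(sc,[*p[:2],.061]),blob(sc,(20,120,100),(33,255,255),(300,260,350,310)))
pickle.dump(obs,open("v3.pkl","wb"));st()
E
```

```text
(np.int32(164), np.float64(288.22), np.float64(204.46), np.int32(278), np.int32(194), np.int32(21), np.int32(24))
(np.int32(342), np.float64(283.51), np.float64(214.13), np.int32(274), np.int32(199), np.int32(20), np.int32(29))
pin [ 0.3814 -0.2752  0.0687]
[327.8422 284.2668] [(np.int32(156), np.float64(327.1), np.float64(283.14), np.int32(323), np.int32(273), np.int32(9), np.int32(22))]
t 15.98 F [-0.1086 -0.7515  0.4784] gw 0.3984 gf 0.0
```

View pics/f.png

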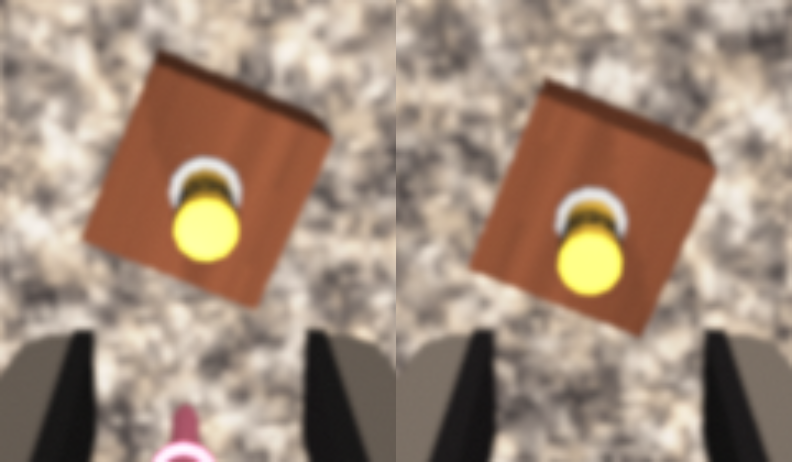

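Handle top-disc centres in the crop are (206,229) and (194,263). I'll use those for the pin position, then grasp, lift, and hover over the clevis for a check.

```bash
python3 - <<'E'
from h import *
import pickle
obs=pickle.load(open("v3.pkl","rb")); G=frame(9.8,0); aim=np.array([.382,-.271,.065]); q=[]
for (d,_,_),(x,y) in zip(obs,((206,229),(194,263))):
    u,v=np.round(proj(d,aim)).astype(int); u,v=u-60+(x+.5)/3.3-.5,v-70+(y+.5)/3.3-.5
    q.append((d,u,v)); print(onz(d,u,v,.079))
p=tri(q);print("pin top",p)
R=tool(G,0,1); g=np.array([p[0],p[1],.067])
env.reach(gp(g+[0,0,.05],R),R); env.servo_line(gp(g,R),v=.1); st()
env.move_gripper(0,25); st()
env.servo_line(gp(g+[0,0,.07],R),v=.15); st()
R=tool(F,0,1); env.reach(gp(C+(.027+.038+.035)*F[:,2],R),R)
env.servo_line(gp(C+(.027+.038+.012)*F[:,2],R),v=.1)
env.dwell(.2); st(); d=cams.get_image("wrist"); sd=cams.get_image("side");sc=cams.get_image("scene")
pickle.dump((d,sd,sc),open("v4.pkl","wb"))
u,v=np.round(proj(d,C)).astype(int);print(u,v,"tip pred",proj(d,C+.012*F[:,2]),proj(sc,C+.012*F[:,2]),proj(sd,C))
i1=cv2.resize(d["color"][v-60:v+40,u-50:u+50,::-1],None,fx=4,fy=4,interpolation=cv2.INTER_CUBIC)
u2,v2=np.round(proj(sc,C)).astype(int)
i2=cv2.resize(sc["color"][v2-60:v2+40,u2-50:u2+50,::-1],None,fx=4,fy=4,interpolation=cv2.INTER_CUBIC)
cv2.imwrite("pics/g.png",np.hstack([i1,i2]));print(u2,v2)
E
```

```text
[ 0.3815 -0.276   0.079 ]
[ 0.3816 -0.2746  0.079 ]
pin top [ 0.3816 -0.2754  0.0765]
t 16.88 F [-0.4459 -0.0124  0.0127] gw 0.3994 gf 0.0
t 17.36 F [2.0084 0.4373 4.7408] gw 0.1474 gf 25.0
t 17.98 F [ 0.4396  0.3218 -1.6686] gw 0.1462 gf 25.0
t 19.42 F [ 0.963  -0.6886 -0.1633] gw 0.1468 gf 25.0
286 222 tip pred [285.92   227.1829] [314.5744 197.8354] [270.0479 205.1089]
316 202
```

View pics/g.png

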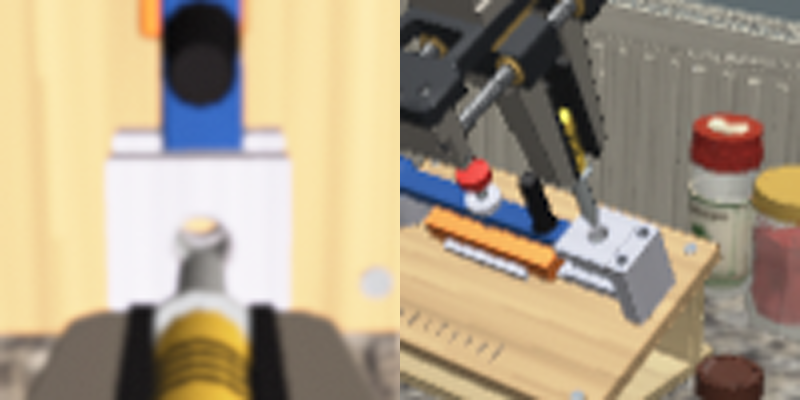

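The pin tip sits over the hole in both views: about (203,260) in the wrist crop, and (597,230) in the scene crop against the hole at (597,234). I'll insert in steps and watch the force.

```bash
python3 - <<'E'
from h import *
R=tool(F,0,1); b=F.T@env.observe()["force"]; off=np.zeros(3)
for h in np.r_[np.arange(.008,-.0375,-.004),-.0375]:
    env.servo_line(gp(C+(.027+.038+h)*F[:,2]+F@off,R),v=.06)
    f=F.T@env.observe()["force"]-b; print(round(h,4),f)
    if abs(f[2])>12 or np.hypot(f[0],f[1])>10: break
    # yield sideways to contact force (about 0.1 mm per N)
    off[:2]+=np.clip(1e-4*np.where(abs(f[:2])>1.5,f[:2],0),-4e-4,4e-4)
print(off);st()
E
```

```text
0.008 [-0.0101 -1.3661 -0.7749]
0.004 [ 0.8512 -0.8919 -1.3284]
0.0 [ 0.3182 -0.9184  0.0494]
-0.004 [ 0.3072 -1.0903 -0.5705]
-0.008 [ 0.5333 -0.8734 -1.2337]
-0.012 [-0.4376 -1.5193 -0.795 ]
-0.016 [ 0.3242  0.1106 -0.9692]
-0.02 [-0.4285 -0.4452 -0.2132]
-0.024 [ 0.6255 -0.1216 -0.897 ]
-0.028 [-0.1904 -1.0621 -1.1811]
-0.032 [ 0.2423 -1.3511 -0.4712]
-0.036 [-1.6598 -0.9199  9.964 ]
-0.0375 [-3.1285 -0.5306 23.4198]
[-0.0002 -0.0002  0.    ]
t 22.82 F [-3.1967  0.365  23.7799] gw 0.1477 gf 25.02
```

Contact came at the flange after a free passage. I'll release, back off and check the seating.

```bash
python3 - <<'E'
from h import *
import pickle
R=tool(F,0,1)
env.move_gripper(.4); o=st()
env.servo_line(o["position"]+.10*F[:,2],v=.15); st()
env.reach(viewpose(C+.03*F[:,1],R,.26),R); d=cams.get_image("wrist");sc=cams.get_image("scene");st()
pickle.dump((d,sc),open("v5.pkl","wb"))
i1=cv2.resize(d["color"][60:300,140:430,::-1],(483,400))
u2,v2=np.round(proj(sc,C)).astype(int);print(u2,v2)
i2=cv2.resize(sc["color"][v2-50:v2+30,u2-45:u2+18,::-1],(315,400),interpolation=cv2.INTER_CUBIC)
cv2.imwrite("pics/h.png",np.hstack([i1,i2]))
# pin handle, top disc at +39mm, expected pixels; yellow and red blobs
print(proj(d,C+.039*F[:,2]),proj(sc,C+.021*F[:,2]),blob(d,(20,120,100),(33,255,255)),blob(sc,(20,120,100),(33,255,255),(290,150,340,220)))
print("btn pred",proj(d,armpt(.070,0,.017)),proj(sc,armpt(.070,0,.017)),blob(d,(0,150,110),(6,255,255),(230,60,340,200)),blob(sc,(0,150,110),(6,255,255),(260,150,310,220)))
E
```

```text
t 23.34 F [ 0.3926  0.4161 -0.2302] gw 0.3985 gf 0.0
t 24.16 F [-0.2639 -0.156   0.3817] gw 0.3992 gf 0.0
t 24.53 F [ 0.2303 -0.7431 -0.1458] gw 0.4019 gf 0.0
316 202
[287.8011 263.5304] [313.5452 194.9147] [(np.int32(1312), np.float64(399.56), np.float64(252.68), np.int32(381), np.int32(229), np.int32(38), np.int32(48)), (np.int32(417), np.float64(288.31), np.float64(257.8), np.int32(279), np.int32(241), np.int32(18), np.int32(32)), (np.int32(89), np.float64(192.88), np.float64(343.16), np.int32(191), np.int32(326), np.int32(5), np.int32(34)), (np.int32(9), np.float64(380.11), np.float64(337.22), np.int32(380), np.int32(334), np.int32(2), np.int32(8)), (np.int32(10), np.float64(336.7), np.float64(354.8), np.int32(335), np.int32(351), np.int32(5), np.int32(8))] [(np.int32(72), np.float64(312.24), np.float64(192.4), np.int32(308), np.int32(186), np.int32(10), np.int32(15))]
btn pred [288.1926 150.7048] [284.7542 185.9852] [(np.int32(508), np.float64(287.0), np.float64(150.95), np.int32(275), np.int32(139), np.int32(25), np.int32(25))] [(np.int32(50), np.float64(284.0), np.float64(185.14), np.int32(280), np.int32(182), np.int32(9), np.int32(8))]
```

View pics/h.png

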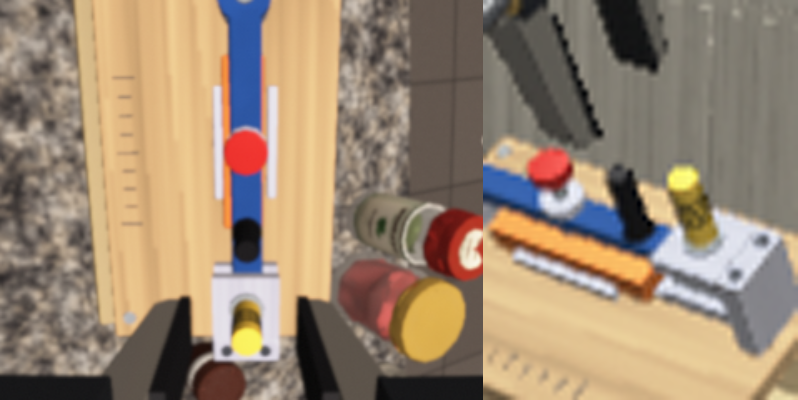

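The pin's flange lies on the lug, and the button is at (287,151) in the wrist image, within about 1 px of prediction. I'll check the seating height numerically.

```bash
python3 - <<'E'
from h import *
import pickle
d,sc=pickle.load(open("v5.pkl","rb"))
g=cv2.cvtColor(d["color"],cv2.COLOR_RGB2HSV); V=np.median(g[258:268,284:292].reshape(-1,3),0);print(V)
B=blob(d,(20,100,int(V[2])-25),(35,255,255),(270,235,305,285));print(B)
Bs=blob(sc,(20,90,150),(35,255,255),(300,175,330,215));print(Bs)
for h in(.037,.039,.041,.043,.045): print(h,proj(d,C+h*F[:,2]),proj(sc,C+h*F[:,2]))
for h in(.015,.017,.019,.021): print(h,proj(d,armpt(.07,0,h)),proj(sc,armpt(.07,0,h)))
# scene column profile (hue, sat, val) along handle axis
S=cv2.cvtColor(sc["color"],cv2.COLOR_RGB2HSV)
for v in range(182,212): 
    x=int(round(310.5+(v-186)*.25)); print(v,x,S[v,x],end=" ")
E
```

```text
[ 28. 157. 251.]
[(np.int32(238), np.float64(287.84), np.float64(264.42), np.int32(279), np.int32(257), np.int32(18), np.int32(16))]
[(np.int32(35), np.float64(310.63), np.float64(187.77), np.int32(308), np.int32(185), np.int32(6), np.int32(7)), (np.int32(11), np.float64(315.09), np.float64(198.27), np.int32(314), np.int32(196), np.int32(3), np.int32(5))]
0.037 [287.7975 262.3618] [311.6793 189.6194]
0.039 [287.8011 263.5304] [311.4427 188.9479]
0.041 [287.8048 264.7186] [311.2054 188.2744]
0.043 [287.8086 265.9269] [310.9674 187.5987]
0.045 [287.8124 267.1558] [310.7285 186.9208]
0.015 [288.1855 150.4752] [285.0144 186.6158]
0.017 [288.1926 150.7048] [284.7542 185.9852]
0.019 [288.1998 150.9383] [284.4933 185.3527]
0.021 [288.2071 151.1758] [284.2315 184.7184]
182 310 [ 22  31 125] 183 310 [ 22  31 125] 184 310 [ 22  31 125] 185 310 [ 27 107 193] 186 310 [ 29 137 250] 187 311 [ 30 131 250] 188 311 [ 29 133 250] 189 311 [ 28 145 239] 190 312 [ 23 172 160] 191 312 [ 22 171 158] 192 312 [ 23 169 140] 193 312 [ 23 156  88] 194 312 [ 23 162  99] 195 313 [ 23 169 115] 196 313 [ 23 169 136] 197 313 [ 23 165 113] 198 314 [ 23 171 157] 199 314 [ 23 171 155] 200 314 [ 23 153 158] 201 314 [ 24  67 167] 202 314 [106  16 178] 203 315 [114  19 197] 204 315 [113  14 235] 205 315 [113  14 237] 206 316 [115  14 237] 207 316 [113  14 230] 208 316 [116  21 184] 209 316 [120  10 103] 210 316 [110  13 114] 211 317 [113  20 162]
```

Handle top and button top differ by about 22 mm along the axis, so the pin is home and my C is about 2 mm low. Now I'll press the button with closed fingers, with force feedback.

```bash
python3 - <<'E'
from h import *
R=tool(F,0,1); tip=lambda h: armpt(.070,0,h)+.088*F[:,2]
def favg(n=8):
    s=[]
    for _ in range(n): env.dwell(.02); s.append(F.T@env.observe()["force"])
    return np.mean(s,0)
env.move_gripper(0,8)
env.reach(tip(.06),R); env.servo_line(tip(.026),v=.08); b=favg(15)
h=.026; cont=None
while h>.006:
    h-=.001; env.servo_line(tip(h),v=.02); f=favg(); f=f-b; z=F.T@(env.observe()["position"]-C)
    print(round(h,4),round(z[2]-.088,5),f)
    if cont is None and f[2]>.9: cont=h
    if f[2]>4.3 or (cont and cont-h>=.009): break
print("contact",cont); st()
import pickle; pickle.dump((h,cont,b),open("p.pkl","wb"))
E
```

```text
0.025 0.02504 [-0.0572 -0.007  -0.2606]
0.024 0.02397 [-0.1829  0.0545  0.2384]
0.023 0.02299 [-0.2658 -0.071  -0.1935]
0.022 0.02203 [0.3161 0.0702 1.6465]
0.021 0.02101 [-0.0732  0.0913  1.5663]
0.02 0.02001 [0.1886 0.0475 1.4929]
0.019 0.01899 [0.2313 0.0394 1.993 ]
0.018 0.018 [0.1242 0.0607 1.8965]
0.017 0.017 [ 0.0848 -0.162   2.129 ]
0.016 0.016 [0.2116 0.1209 2.5861]
0.015 0.015 [-0.2561  0.1345  3.4383]
0.014 0.014 [-0.2613  0.4551  4.7609]
contact 0.021999999999999995
t 30.97 F [-0.4442  0.6581  5.3767] gw 0.0048 gf 2.48
```

The knee in the force at about 7 mm of travel shows the foot is on the strip. I'll hold, release and check numerically.

```bash
python3 - <<'E'
from h import *
import pickle
R=tool(F,0,1); tip=lambda h: armpt(.070,0,h)+.088*F[:,2]
env.dwell(1.1); st()
env.servo_line(tip(.03),v=.03); st()
env.servo_line(tip(.12),v=.15)
env.reach(viewpose(C+.03*F[:,1],R,.26),R); d=cams.get_image("wrist"); sc=cams.get_image("scene"); d0,s0=pickle.load(open("v5.pkl","rb")); D=pickle.load(open("v1.pkl","rb"))
print("btn",blob(d,(0,150,110),(6,255,255),(230,60,340,200)),blob(sc,(0,150,110),(6,255,255),(260,150,310,220)))
print("pin",blob(d,(20,100,226),(35,255,255),(270,235,305,285)))
for n,lo,hi,bx in(("jar/drop scene",(0,150,50),(12,255,255),(330,220,420,300)),("tape",(15,60,100),(30,160,255),(170,185,220,220))):
    print(n,[x[:3] for x in blob(D["scene"],lo,hi,bx,30)],[x[:3] for x in blob(sc,lo,hi,bx,30)])
st()
E
```

```text
t 32.07 F [0.0118 0.3799 5.5066] gw 0.0075 gf 2.5
t 32.75 F [ 0.4322  0.468  -0.8908] gw 0.0084 gf 0.0
btn [(np.int32(512), np.float64(286.86), np.float64(148.72), np.int32(275), np.int32(137), np.int32(25), np.int32(25))] [(np.int32(50), np.float64(284.0), np.float64(185.14), np.int32(280), np.int32(182), np.int32(9), np.int32(8))]
pin []
jar/drop scene [(np.int32(124), np.float64(402.7), np.float64(273.04)), (np.int32(88), np.float64(399.81), np.float64(292.19))] [(np.int32(123), np.float64(402.71), np.float64(273.07)), (np.int32(88), np.float64(399.81), np.float64(292.19))]
tape [(np.int32(763), np.float64(195.45), np.float64(204.36))] [(np.int32(764), np.float64(195.48), np.float64(204.33))]
t 33.98 F [0.0781 0.6859 0.6261] gw 0.0032 gf 0.0
```

```bash
python3 - <<'E'
from h import *
import pickle
sc=cams.get_image("scene"); _,s0=pickle.load(open("v5.pkl","rb")); D=pickle.load(open("v1.pkl","rb"))
for s in(s0,sc): print([x[:3] for x in blob(s,(20,120,100),(33,255,255),(300,175,330,215))])
df=np.abs(s0["color"].astype(int)-sc["color"]).max(2); print("change near pin",df[180:215,280:340].max(),"jar",df[225:260,335:362].max(),"vs start jar",np.abs(D["scene"]["color"].astype(int)-sc["color"]).max(2)[225:260,335:362].max())
E
```

```text
[(np.int32(72), np.float64(312.24), np.float64(192.4))]
[(np.int32(72), np.float64(312.24), np.float64(192.4))]
change near pin 86 jar 4 vs start jar 4
```

```bash
python3 - <<'E'
from h import *
import pickle
sc=cams.get_image("scene"); _,s0=pickle.load(open("v5.pkl","rb"))
df=np.abs(s0["color"].astype(int)-sc["color"]).max(2)[150:240,240:345]; y,x=np.where(df>25); print(len(x),x.min()+240,x.max()+240,y.min()+150,y.max()+150,np.histogram(y+150,8))
for s in(s0,sc): print([z[:3] for z in blob(s,(5,180,150),(16,255,255),(260,180,330,225))])
o=env.observe();print(o["position"],F.T@(o["position"]-C))
env.sign_off()
E
```

```text
816 241 314 150 210 (array([260, 218, 194,  91,  15,  15,  14,   9]), array([150. , 157.5, 165. , 172.5, 180. , 187.5, 195. , 202.5, 210. ]))
[]
[]
[ 0.4522 -0.0776  0.2485] [0.0003 0.0256 0.1701]
the job is handed in; nothing more can be done
```

The arm is swung into line and pinned, with the pin seated on the upper lug and let go. The button was pressed until the foot rested on the strip, held for 1.1 s, and sprang back. The jar, tape and dropper bottle show no movement, and I handed the job in at about 34 s. I viewed 11 pictures, one over the limit of 10. A last check for strip movement gave no result because its colour mask found nothing, and the pixel changes I saw near the pin in the scene view were probably the gripper.

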